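Rebuild the washed pizza wheel and hold its handle shut for the screws

TASK

Put the washed pizza wheel back together: take the larger of the two blades out of the dark plastic tray and set it down flat on the axle pin of the handle half that lies on the mat with its pins up, then fit the other handle half over the dowels, pins through their holes, until the two halves meet flush. Finish still holding that upper half and pressing it steadily down on the lower one with about a kilogram's weight (roughly 10 N), ready for the screws; do not let go. The lower half stays lying flat on the mat, and leave the small blade and everything else where it is.

Things in the scene. Friction and masses are not known exactly. Their poses are not given: they have to be found in the camera images.
- lower_seam (a point): Lower handle half of the pizza wheel, loose, flat on the mat, pins up. This point: middle of the handle's upper (seam) face, 15 mm above its underside, between the dowels; x along the handle to the blade end, z up. Two steel dowels, 8 mm thick with 6 mm long tapered tips, stand 13 mm above this face on the centre line at x = +36 and -36 mm. Yaw varies; about 170 g.
- lower_half: The lower half as a whole: origin on its underside, 15 mm below lower_seam, same axes; it rests on the red mat, whose top is at z = 0.003. Black plastic handle from x = -74 to +70 mm, 30 mm wide, 15 mm thick, with a 44 mm wide guard at x = 61 to 70. Then a steel neck 20 mm wide, 9 mm thick, to a round head 36 mm across at x = 117 mm with the axle pin.
- axle (a point): Foot of the lower half's steel axle pin: centre of the round head's top face, 117 mm from lower_seam along its x and 6 mm lower. The pin is 9 mm thick, stands 19 mm above this point, tip tapered. Axes as lower_seam. The blade is to sit on the head, its underside at this height.
- upper_mid (a point): Upper handle half, loose, on the mat seam face down, the way it is fitted. This point: middle of the handle, half-way up (7.5 mm above its flat underside); x along the handle to the blade end, z up. Grip it here across its 30 mm width. Two 10 mm holes go right through at x = +36 and -36 mm for the dowels. Home: 7.5 mm above lower_seam, straight over it, x axes alike. About 120 g.
- upper_half: The upper half as a whole: origin on its underside, 7.5 mm below upper_mid, same axes. Black handle of the lower half's outline, 15 mm thick. Steel neck 20 mm wide and 6.5 mm thick, underside 8.5 mm above the handle's, to a ring head 36 mm across at x = 117 mm with a 12 mm hole for the axle pin. When home the ring clears the blade's collar by 1.5 mm.
- upper_eye (a point): Centre of the axle hole in the ring head of the upper half, 117 mm from upper_mid along its x, at the same height as upper_mid (7.5 mm above the half's underside). Axes as upper_mid.
- large_blade_mid (a point): Large round steel blade, 80 mm across, 2 mm thick, with a white plastic collar 26 mm across standing 11 mm above the disc, bore 11 mm; loose, collar up, on the floor of an end compartment of the tray. Point: on the axis, 6.5 mm above the underside, 4.5 mm above the disc's top face. z up. Grip it by the collar. Seated, this point is 6.5 mm above axle. About 75 g.
- small_blade_mid (a point): Small blade: the same collar and thickness but only 54 mm across, in the other end compartment; not wanted. Point on the axis, 6.5 mm above the underside.
- tray: Fixed open dark grey plastic tray on the mat, 312 mm long (its y), 126 mm wide (its x), walls 4 mm thick and 15 mm high, floor 3 mm thick; origin under its centre. Cross walls at y = +32 and -32 mm make two end compartments 118 mm wide for the blades (either blade in either one, near y = +93 or -93 mm) and a narrow middle one with a spare bush.
- mat: Red ribbed serving mat under everything, fixed, 590 x 960 mm, 3 mm thick (top at z = 0.003); origin under its centre.
- spare_bush: Spare white plastic bush, 26 mm across, 11 mm high, in the tray's middle compartment; origin on its underside. Leave alone.
- shaker: Spice shaker, glass with a steel top, 62 mm in diameter, 122 mm high, standing on the mat; origin at its foot. Leave alone.
- oil_bottle: Green oil bottle with a pouring spout, 64 mm in diameter, 229 mm high, standing; origin at its foot. Leave alone.
- screwdriver_grip (a point): Screwdriver lying at the left end of the mat, 190 mm long, black handle 26 mm thick; this point is in the middle of its handle, x points to its tip. Leave alone.
- screw_dish: Small open steel dish with two screws, 84 mm across, 22 mm high; origin under its centre. Leave alone.
- dough_scraper: Dough scraper lying on the mat close to the robot, 150 x 120 mm, 18 mm high; origin under its middle. Leave alone.
Things that resemble listed ones, but are neither listed nor needed, are in the scene too. What is shaped like the upper_half but turquoise is not meant.

How it is judged:
On the way, in this order (a step that is already met when the one before it is completed fails the run):
1. the large blade sits flat on the lower half's head, round the axle pin (horizontal distance between large_blade_mid and axle below 0.004 m and z of large_blade_mid in the frame of axle between 0.003 and 0.0095 m and angle between large_blade_mid's own z axis and vertical below 0.07 rad), for 0.2 s.
2. the upper half is fully home on the dowels, flush on the lower half (horizontal distance between upper_mid and lower_seam below 0.004 m and horizontal distance between upper_eye and axle below 0.005 m and z of upper_mid in the frame of lower_seam between 0.005 and 0.0095 m and angle between the z axis of upper_mid and the z axis of lower_seam, either way round below 0.04 rad), for 0.2 s.
At the end, for the whole second after the job is handed in: Upper half still held and pressed down: over 4 N on the lower half, 8 to 40 N (weights included) of it on the mat, at rest. Seam closed within 2 mm, handle centres within 4 mm and eye over axle within 5 mm from above; large blade flat on the head, within 4 mm of the pin; lower half flat (all of step 1 and all of step 2 and height (world z) of lower_seam below 0.022 m and angle between lower_seam's own z axis and vertical below 0.06 rad and contact force between upper_half and lower_half above 4 N and contact force between lower_half and mat between 8 and 40 N and contact force between the fingers and upper_half above 1 N and linear speed of upper_half below 0.02 m/s); the arm keeps its last pose, push and grip.
It fails at once if the small blade or the spare bush moved by more than 5 cm (distance of any of small_blade_mid, spare_bush from where it was at the start of the episode above 0.05 m).
It fails at once if the shaker, bottle, screwdriver, screw dish or dough scraper moved by more than 5 cm (distance of any of shaker, oil_bottle, screwdriver_grip, screw_dish, dough_scraper from where it was at the start of the episode above 0.05 m).
It fails at once if the wheel crushed onto the mat with more than 70 N (contact force between lower_half and mat above 70 N).
It also fails if it takes over 54 s, if anything falls off the work surface, if the arm or the gripper's body presses on something with over 40 N, if the wrist force passes 120 N, or if a joint passes its speed limit or range.

ROBOT

A 6-joint arm with a two-finger parallel gripper is mounted at the origin on the work surface. World frame = base frame: x ahead of the robot, y to its left, z up, the work surface at z = 0. Lengths are in m, angles in rad, forces in N, time in s.
With the tool pointing down it reaches from about 0.425 to 0.95 m from the base axis. Payload 14.7 kg.
Tool frame: the origin (TCP) lies at the very end of the fingers, on their centre line; the grasp point (between the pads) lies 19 mm behind it; z points along the fingers, y is the direction in which the jaws open and shut (so a half turn about z gives the same grasp; the last joint's range is limited). The gripper opens to 85 mm and grips with 20 to 120 N. Pads are 22 mm wide; open, the fingers measure 114 mm over their backs; the gripper's body (76 mm by 85 mm) begins 54 mm behind the grasp point. The pads swing forward as they close: fully open they stand 13 mm farther back than shut.
Start: joints at [-1.279, 0.48, 1.596, -0, 1.065, -0.047], TCP at [0.216, -0.613, 0.231] pointing down, gripper open.
Joint ranges: [-2.75, 2.75], [-0.82, 2.05], [0.23, 2.67], [-1.56, 4.7], [0.09, 2.69], [-2.92, 2.92]. Speed limits (rad/s): [1.89, 1.89, 2.39, 3.01, 3.01, 3.01].

INTERFACE

Orientations are given as a unit quaternion [w, x, y, z].
In Python, from rig import bot, solver, optics, job gives the robot as it stands. Calls block until the motion is done:
- bot.reach(position, orientation): joint-space move of the TCP to a pose.
- bot.move_linear(position, ori=None, max_speed=0.15, contact_N=None): straight line of the TCP; ori=None keeps the orientation; max_speed is the mean speed in m/s. With contact_N (N) it stops when the force on the tool has changed by that much, and returns True; else False.
- bot.move_joints(angles): joint-space move.
- bot.grip(opening): finger opening in m; the grip force is fixed at half the most; returns when the fingers have stopped.
- bot.dwell(seconds).
- solver.ik(position, orientation): joint angles nearest the present ones, or None.
- optics.read_camera(name): name is "scene" or "top" or "wrist"; returns the picture (384x512x3 uint8, red, green, blue); there is no depth.
- optics.camera_model(name): a dict with "vfov" (degrees; the focal length in pixels is half the picture's height over the tangent of half this angle, whatever the lens; pixels are square), "cx", "cy" (the principal point, pixels), "dist" ([k1, k2, p1, p2, k3] as OpenCV has them; the pictures are not rectified), "extrinsics" (4x4, takes a point from world to camera coordinates); the wrist camera has in their place "mount" (4x4, takes a point from camera to tool coordinates, whose origin is the TCP and whose axes are the flange's). Camera axes: x right, y down, z forward; pixel columns grow to the right and rows downward; lengths in m; the calibration is good to about 2 mm. A picture is of the moment at which its call begins: read the wrist's pose just before it. camera_model takes no time and is no camera call.
A pose or a line that the arm cannot do raises bot.PlanningError and nothing moves.
- job.close_job(): hands the job in, once; it reports no verdict.
Readings, each from a call of its own:
- bot.get_time(): time.
- bot.get_qpos(): joint angles.
- bot.get_qd(): joint speeds.
- bot.get_effort(): joint torques, N m.
- bot.get_tool_pos(): TCP position.
- bot.get_tcp_rot(): TCP orientation.
- bot.get_force(): force on the tool from outside, world axes, zero at the start.
- bot.get_torque(): the same for the moment, N m.
- bot.get_width(): finger opening in m.
Only numpy, scipy, OpenCV 4.12 (cv2) and the standard library are available. Lean on these libraries where they do the work, as an engineer would, in place of code of your own. Each camera call takes 0.05 s, during which the arm holds its last target. There are 200 camera calls.

## Working session

There is one attempt and no reset: what is moved stays moved. The work goes in short steps, each a Python script; the robot and the scene stay as the last script left them, time stands still between calls to the robot, and variables do not carry over. Pictures are saved under pics/ and viewed, about 8 in all and at most 12, crops included, and the job is handed in when it is done.

```bash
ls; mkdir -p pics; cat > h.py <<'E'
import numpy as np, cv2
from rig import bot, solver, optics, job
from scipy.spatial.transform import Rotation as R
def K(m):
    f=192/np.tan(np.radians(m["vfov"])/2); return np.array([[f,0,m["cx"]],[0,f,m["cy"]],[0,0,1.]]), np.array(m["dist"],float)
def snap(n):
    m=optics.camera_model(n)
    if n=="wrist":
        p=np.array(bot.get_tool_pos()); q=np.array(bot.get_tcp_rot())
        T=np.eye(4); T[:3,:3]=R.from_quat(q,scalar_first=True).as_matrix(); T[:3,3]=p
        E=np.linalg.inv(T@np.array(m["mount"]))
    else: E=np.array(m["extrinsics"])
    im=optics.read_camera(n); k,d=K(m)
    return im,(k,d,E)
def proj(c,P):
    k,d,E=c; return cv2.projectPoints(np.array(P,float).reshape(-1,3),cv2.Rodrigues(E[:3,:3])[0],E[:3,3],k,d)[0].reshape(-1,2)
def unproj(c,uv,z):
    k,d,E=c; n=cv2.undistortPoints(np.array(uv,float).reshape(-1,1,2),k,d).reshape(-1,2)
    r=np.c_[n,np.ones(len(n))]@E[:3,:3]; o=-E[:3,:3].T@E[:3,3]
    return o+r*((z-o[2])/r[:,2])[:,None]
def down(yaw): # tool z down, tool y axis at world angle yaw (+90deg => tool x)
    y=np.array([np.cos(yaw),np.sin(yaw),0]); z=np.array([0,0,-1.]); x=np.cross(y,z)
    return R.from_matrix(np.c_[x,y,z]).as_quat(scalar_first=True)
def save(im,n,s=1): cv2.imwrite("pics/"+n,cv2.resize(im[:,:,::-1],None,fx=s,fy=s,interpolation=cv2.INTER_CUBIC))
E
python3 - <<'E'
from h import *
import pickle
for n in("top","scene"):
    im,c=snap(n); save(im,n+".png",1.55); pickle.dump((im,c),open(n+".pkl","wb"))
    E=c[2]; print(n,(-E[:3,:3].T@E[:3,3]).round(3),c[0].round(1).tolist())
print(bot.get_tcp_rot(),bot.get_force(),bot.get_time(), optics.camera_model("wrist")["mount"])
E
```

```text
pics
top [ 0.188 -0.113  1.74 ] [[489.7, 0.0, 255.0], [0.0, 489.7, 190.3], [0.0, 0.0, 1.0]]
scene [1.022 0.502 1.245] [[402.6, 0.0, 251.3], [0.0, 402.6, 193.4], [0.0, 0.0, 1.0]]
[-5.65904032e-04  9.85690847e-01  1.68562245e-01 -6.64319507e-05] [-0.27110691  0.12865031  0.50209319] 0.1 [[ 4.90524221e-04 -9.54077040e-01 -2.99560948e-01  7.62816333e-02]
 [ 9.99999484e-01  2.01632740e-04  9.95292618e-04  1.88355241e-04]
 [-8.89184540e-04 -2.99561282e-01  9.54076647e-01 -1.43505985e-01]
 [ 0.00000000e+00  0.00000000e+00  0.00000000e+00  1.00000000e+00]]
```

View pics/top.png

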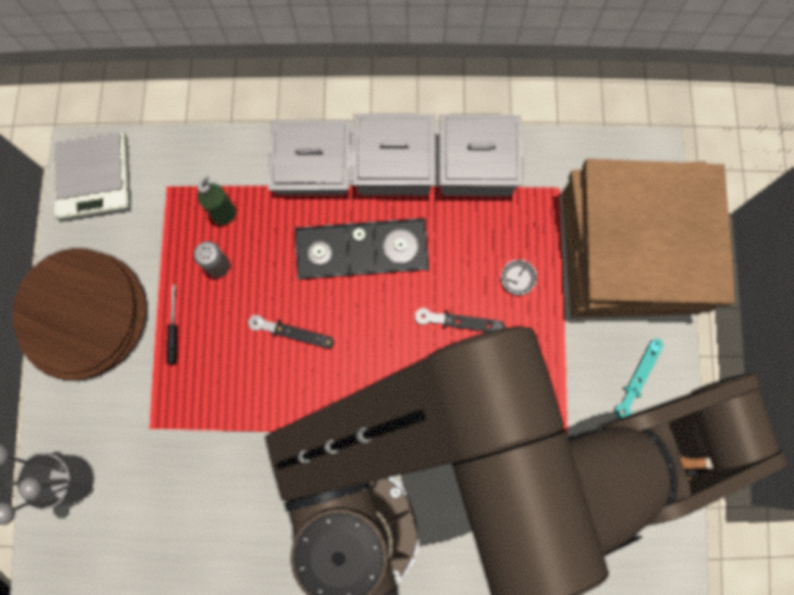

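View pics/scene.png

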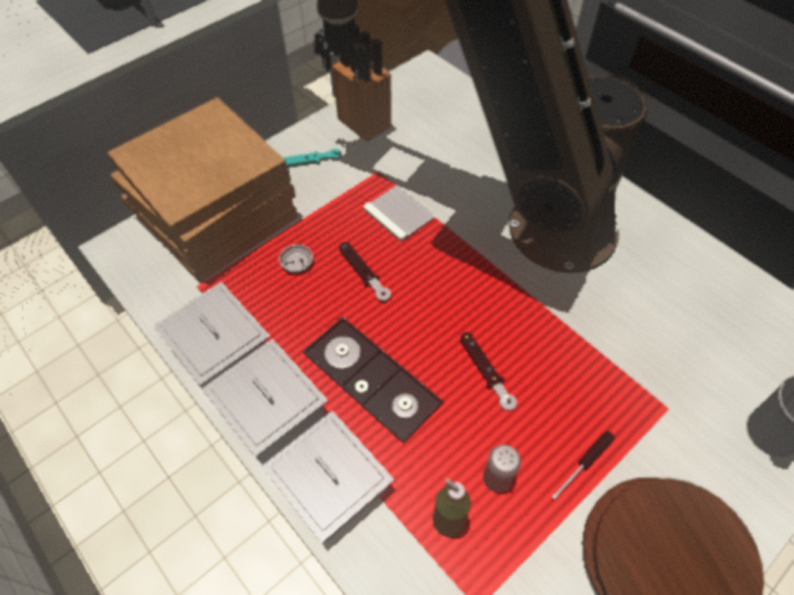

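The top view shows two black halves, A with its head at (259,323) and handle end at (330,343), and B with its head at (423,316) and handle end at (500,325). The turquoise half at (640,375) is a decoy. In the tray, the large blade is at (400,244), the small one at (319,252) and the bush at (359,234). Next I'll find out which half has its pins up, using the wrist camera.

```bash
cat > s2.py <<'E'
from h import *
import pickle
im,c=pickle.load(open("top.pkl","rb"))
px=np.array([[259,323],[330,343],[423,316],[500,325],[400,244],[319,252],[215,212],[208,255]])/1.55
print(unproj(c,px,0.015).round(3)[:,:2].tolist())
P=unproj(c,px,0.015)
A=(P[0]+P[1])/2; B=(P[2]+P[3])/2
ims=[]
for i,(p,nm) in enumerate(((B,"B"),(A,"A"))):
    d=P[2*(1-i)]-P[2*(1-i)+1]; yaw=np.arctan2(d[1],d[0])+np.pi/2
    # choose the yaw (mod pi) giving small joint 6
    best=None
    for k in (0,np.pi):
        q=down(yaw+k); x=R.from_quat(q,scalar_first=True).apply([1,0,0])
        pos=np.array([p[0],p[1],0.26])+0.045*x
        s=solver.ik(pos,q)
        if s is not None and abs(s[5])<2.8 and (best is None or abs(s[5])<abs(best[0][5])): best=(s,pos,q,k)
    print(nm,yaw,best)
    bot.reach(best[1],best[2])
    im,c=snap("wrist"); pickle.dump((im,c),open(nm+".pkl","wb")); ims.append(im)
print(bot.get_time())
save(np.vstack([np.hstack(ims)]),"AB.png",0.78)
E
python3 s2.py
```

```text
[[0.467, 0.23], [0.422, 0.063], [0.487, -0.15], [0.467, -0.327], [0.658, -0.095], [0.638, 0.095], [0.736, 0.35], [0.629, 0.36]]
B 3.0311941169840244 (array([-4.40396528e-01,  2.67051244e-01,  1.85757106e+00, -4.44089210e-16,
        1.01697035e+00, -3.29997992e-01]), array([ 0.48221221, -0.19375364,  0.26      ]), array([0.        , 0.74504175, 0.66701783, 0.        ]), 3.141592653589793)
A 2.8783006828246562 (array([ 3.33067342e-01,  2.30323254e-01,  1.90933060e+00, -4.44089210e-16,
        1.00193880e+00,  5.96359312e-01]), array([0.45652645, 0.18999993, 0.26      ]), array([0.        , 0.79380743, 0.60816919, 0.        ]), 3.141592653589793)
3.4417
```

View pics/AB.png

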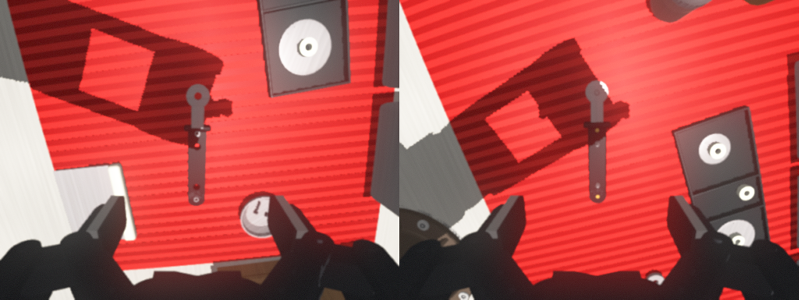

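The left view (half B) shows red spots inside the handle, which looks like the mat seen through holes. The right view (half A) shows pale studs, which look like dowels. I'll confirm both in an enlarged crop.

```bash
python3 - <<'E'
from h import *
import pickle
o=[]
for n in "BA":
    im,c=pickle.load(open(n+".pkl","rb"))
    cr=im[95:275,205:305]; cr=(255*(cr/255.)**0.6).astype(np.uint8)
    o.append(cv2.resize(cr,None,fx=3.3,fy=3.3,interpolation=cv2.INTER_CUBIC))
save(np.hstack(o),"AB2.png")
E
```

```text
(no output)
```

View pics/AB2.png

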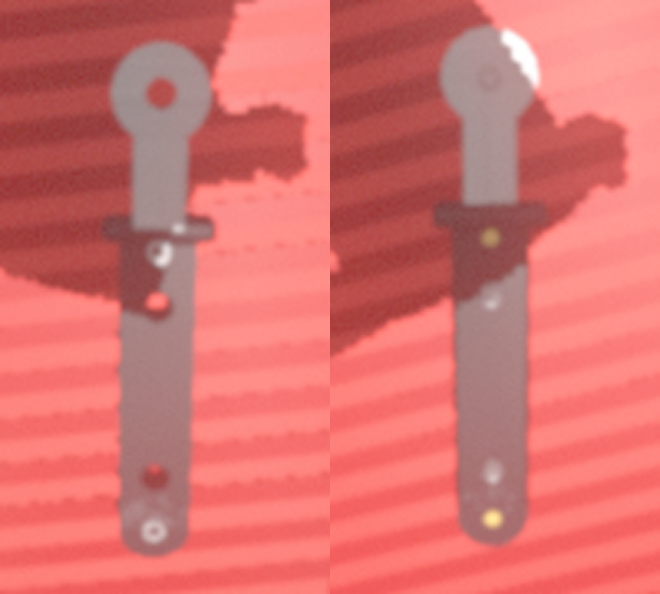

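The crop confirms it. B's holes show red mat right through them, including the ring head at (161,93), so B is upper_half. A has steel dowels and an axle pin standing on its head at (488,77), so A is lower_half. I'll fit both outlines for pose and hover over the larger blade.

```bash
cat > fit.py <<'E'
from h import *
from scipy.optimize import minimize
def outline(kind):
    t=np.linspace(np.pi/2,3*np.pi/2,13); S=[]
    hand=np.r_[np.c_[-59+15*np.cos(t),15*np.sin(t)],[[70,-15],[70,15]]]
    guard=np.array([[61,-22],[70,-22],[70,22],[61,22]]); neck=np.array([[69,-10],[110,-10],[110,10],[69,10]])
    t=np.linspace(0,2*np.pi,40); head=np.c_[117+18*np.cos(t),18*np.sin(t)]
    zn=(0,9) if kind=="lower" else (8.5,15)
    return [(hand,0,15),(guard,0,15),(neck,*zn),(head,*zn)]
def render(c,kind,x,y,yaw,sh,z0=0.003):
    m=np.zeros(sh,np.uint8); r=np.array([[np.cos(yaw),-np.sin(yaw)],[np.sin(yaw),np.cos(yaw)]])
    for P,a,b in outline(kind):
        q=P/1000@r.T+[x,y]; pts=[proj(c,np.c_[q,np.full(len(q),z0+z/1000)]) for z in (a,b)]
        hull=cv2.convexHull(np.vstack(pts).astype(np.float32))
        cv2.fillPoly(m,[np.round(hull*64*4+64*1.5).astype(np.int32)],255,shift=6)
    return m
def fit(im,c,kind,x,y,yaw,z0=0.003):
    f=im.astype(float); sat=1-f.min(2)/(f.max(2)+1)
    M=cv2.resize(np.clip((0.55-sat)*10+.5,0,1),None,fx=4,fy=4,interpolation=cv2.INTER_LINEAR)
    M=cv2.morphologyEx((M>.5).astype(np.uint8)*255,cv2.MORPH_CLOSE,cv2.getStructuringElement(2,(45,45)))
    roi=cv2.dilate(render(c,kind,x,y,yaw,M.shape,z0),np.ones((65,65)))>0
    def cost(p):
        r=render(c,kind,x+p[0]/1e3,y+p[1]/1e3,yaw+p[2]/1e2,M.shape,z0)
        return (cv2.absdiff(r,M)[roi]).mean()
    b=minimize(cost,[0,0,0],method="Nelder-Mead",options=dict(initial_simplex=[[0,0,0],[5,0,0],[0,5,0],[0,0,6]],xatol=.02,fatol=1e-4))
    p=b.x; return np.array([x+p[0]/1e3,y+p[1]/1e3,yaw+p[2]/1e2]),b.fun
E
cat > s3.py <<'E'
from fit import *
import pickle
out={}
for n,kind,head,tail in (("B","upper",(161,93),(155,555)),("A","lower",(488-330,77),(492-330,545))):
    im,c=pickle.load(open(n+".pkl","rb"))
    px=np.array([head,tail])/3.3+[205,95]; P=unproj(c,px,.015)
    d=P[0]-P[1]; yaw=np.arctan2(d[1],d[0]); o=P[0]-.117*d/np.linalg.norm(d)
    e,f=fit(im,c,kind,o[0],o[1],yaw); out[kind]=e; print(kind,o[:2].round(4),round(yaw,4),"len",np.linalg.norm(d[:2]).round(4),"fit",e.round(4),round(f,2))
pickle.dump(out,open("pose0.pkl","wb"))
b=[]
for n,uv in (("B",(395,59)),("top",(400/1.55,244/1.55)),("scene",(342/1.55,350/1.55))):
    im,c=pickle.load(open(n+".pkl","rb")); b.append(unproj(c,[uv],.019)[0])
b=np.array(b); print(b.round(4)); b=b[0]
q=down(out["lower"][2]-np.pi/2)
print(solver.ik([b[0],b[1],.26],q))
bot.reach([b[0],b[1],.26],q)
im,c=snap("wrist"); pickle.dump((im,c),open("L.pkl","wb"))
u=proj(c,[[b[0],b[1],.019]])[0]; print("expect",u)
save(im[:, :],"L.png",1.5); print(bot.get_time())
E
python3 s3.py
```

```text
upper [ 0.4745 -0.2671] 1.4477 len 0.1909 fit [ 0.4739 -0.266   1.4453] 20.74
lower [0.4413 0.1239] 1.3168 len 0.1918 fit [0.4417 0.125  1.3157] 33.87
[[ 0.658  -0.0955  0.019 ]
 [ 0.6573 -0.0952  0.019 ]
 [ 0.6608 -0.0916  0.019 ]]
[-1.89777886e-01  4.76800037e-01  1.52699151e+00 -4.44089210e-16
  1.13780110e+00  6.52753702e-02]
expect [252.82559459 160.56595389]
4.8083
```

View pics/L.png

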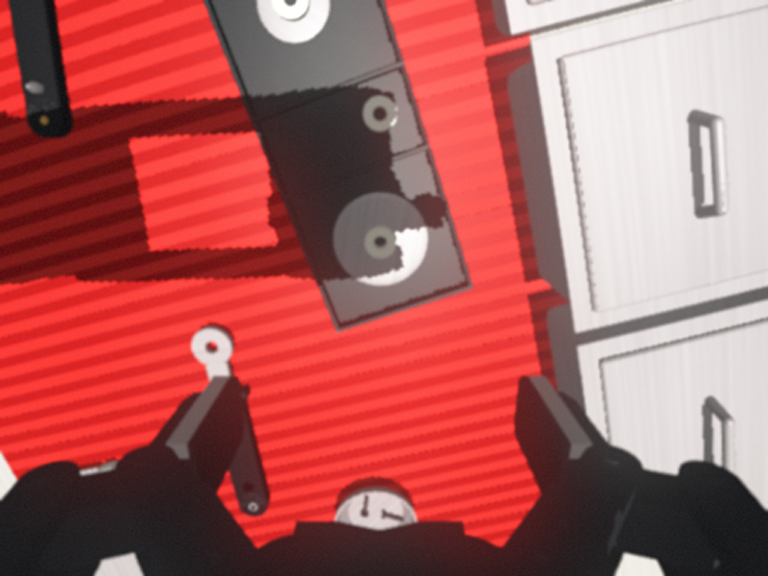

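The collar shows at (380,242), i.e. (253.3,161.3) unscaled, against a prediction of (252.8,160.6), so the blade estimate holds. Its disc spans 95 px, clearly larger than the other blade (about 70 px at the top edge, (292,8)), so it is the large one. Next I'll squeeze the collar along two axes to centre it, then look from straight above to calibrate the camera bias.

```bash
cat > s4.py <<'E'
from h import *
import pickle
pose=pickle.load(open("pose0.pkl","rb")); b=np.array([.658,-.0955])
q2=down(pose["lower"][2]-np.pi/2); q1=down(pose["lower"][2]-np.pi)
bot.grip(.044)
bot.reach([b[0],b[1],.07],q1)
hit=bot.move_linear([b[0],b[1],.006],max_speed=.03,contact_N=3)
z=bot.get_tool_pos()[2]; print("contact",hit,z,bot.get_force(),bot.get_width())
bot.move_linear([b[0],b[1],z+.0035],max_speed=.03)
bot.grip(.0); print("w1",bot.get_width(),bot.get_tool_pos(),bot.get_force())
bot.grip(.044)
bot.move_linear([b[0],b[1],.035]); bot.reach([b[0],b[1],.035],q2)
bot.move_linear([b[0],b[1],z+.0035],max_speed=.06)
bot.grip(.0); print("w2",bot.get_width(),bot.get_tool_pos(),bot.get_force())
bot.grip(.044)
bot.move_linear([b[0],b[1],.26],max_speed=.25)
bot.grip(.085)
print(bot.get_tool_pos(),bot.get_tcp_rot(),q2)
im,c=snap("wrist"); pickle.dump((im,c,z),open("L2.pkl","wb"))
t=bot.get_tool_pos(); u=proj(c,[[t[0],t[1],.019]])[0]; print("expect",u,bot.get_time())
x,y=u.round().astype(int); cr=im[y-40:y+40,x-50:x+50]; save((255*(cr/255.)**.7).astype(np.uint8),"L2.png",7); print(x-50,y-40)
E
python3 s4.py
```

```text
contact False 0.006098470538867393 [0.11401844 0.58749486 0.175238  ] 0.04388489406446124
w1 0.02279590971337323 [ 0.65802451 -0.09549389  0.01003529] [-3.74749965  0.75476468  7.41130625]
w2 0.022750757438193964 [ 0.65838098 -0.09556965  0.01027128] [-1.1370176   0.48901961  6.66309766]
[ 0.65796762 -0.0954617   0.25978959] [-1.20377064e-04  7.91301419e-01  6.11426237e-01 -7.80908205e-05] [0.         0.79129544 0.61143399 0.        ]
expect [252.31016284 159.80387579] 14.6833
202 120
```

View pics/L2.png

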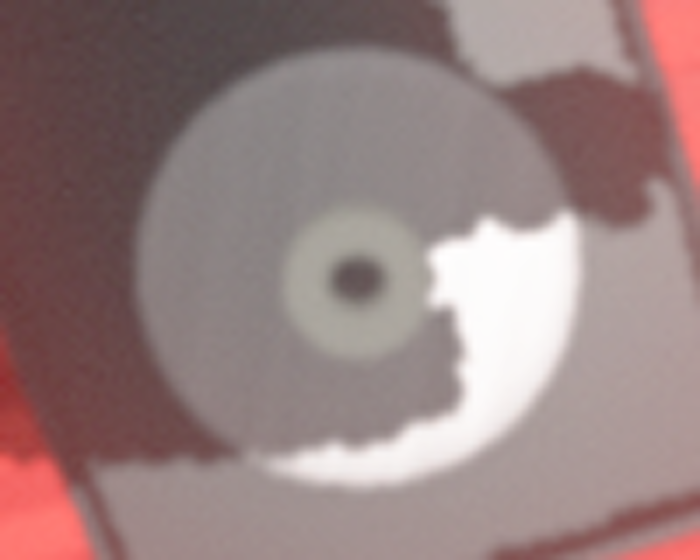

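The collar centre is at (252.6,159.7) against a prediction of (252.3,159.8), so the wrist camera is good to about 0.3 mm here. Now I'll check the fits of both halves against the saved images, which costs no robot time.

```bash
cat > s5.py <<'E'
from fit import *
import pickle
pose=pickle.load(open("pose0.pkl","rb")); o=[]
for n,k in (("B","upper"),("A","lower")):
    im,c=pickle.load(open(n+".pkl","rb")); x,y,w=pose[k]
    d=np.array([np.cos(w),np.sin(w)]); 
    top=render(c,k,x,y,w,(384*4,512*4))
    S=4; g=cv2.resize((255*(im/255.)**.6).astype(np.uint8),None,fx=S,fy=S,interpolation=cv2.INTER_CUBIC)
    cs,_=cv2.findContours(top,cv2.RETR_EXTERNAL,cv2.CHAIN_APPROX_NONE); cv2.drawContours(g,cs,-1,(0,255,0),1)
    for s,hs in ((36,(.018,.031) if k=="lower" else (.003,.018)),(-36,(.018,.031) if k=="lower" else (.003,.018)),(117,(.012,.031) if k=="lower" else (.0115,.018))):
        for h,col in zip(hs,((0,255,255),(255,255,0))):
            u=proj(c,[[*(np.array([x,y])+d*s/1e3),h]])[0]*S+1.5
            cv2.circle(g,tuple(np.round(u).astype(int)),2,col,-1)
    o.append(cv2.rotate(g[95*S:275*S,215*S:295*S][:, :],cv2.ROTATE_90_CLOCKWISE))
save(np.vstack(o)[:,:],"fit.png",1)
E
python3 s5.py
```

```text
(no output)
```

View pics/fit.png

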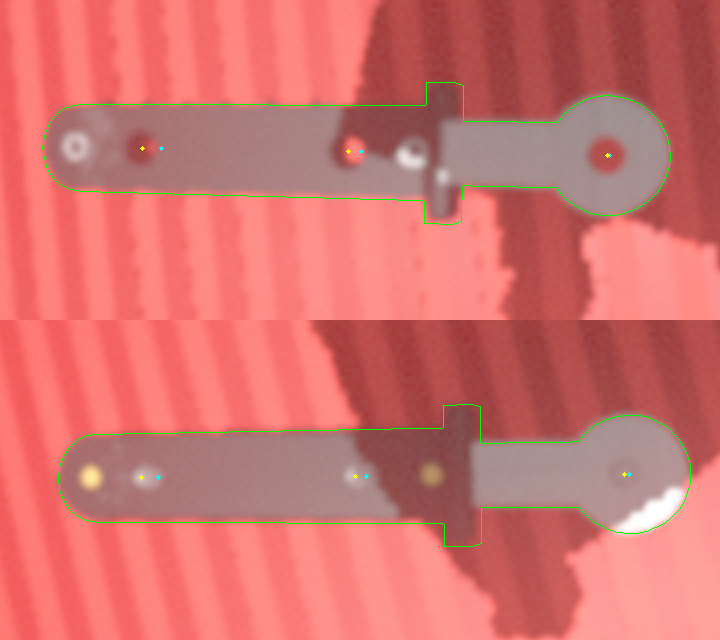

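Both outlines, the holes at (140,148), (348,151) and (606,155), and the dowels and pin line up with the fits to within about 1 mm. Now I'll pick the blade and set it on the axle.

```bash
cat > s6.py <<'E'
from h import *
import pickle
pose=pickle.load(open("pose0.pkl","rb")); b=np.array([.658,-.0955])
x,y,w=pose["lower"]; ax=np.array([x,y])+.117*np.array([np.cos(w),np.sin(w)]); q=down(w-np.pi/2); print("axle",ax)
bot.grip(.05)
bot.move_linear([*b,.0110],q,max_speed=.2); bot.grip(0); print("w",bot.get_width(),bot.get_tool_pos()); f0=bot.get_force()
bot.move_linear([*b,.09],max_speed=.15); print("lifted w",bot.get_width(),np.round(bot.get_force(),2),np.round(f0,2))
bot.reach([*ax,.07],q); bot.dwell(.2); print(bot.get_tool_pos())
hit=bot.move_linear([*ax,.0165],max_speed=.03,contact_N=4)
print(hit,bot.get_tool_pos(),np.round(bot.get_force(),2),np.round(bot.get_torque(),3),bot.get_width(),bot.get_time())
E
python3 s6.py
```

```text
axle [0.47121417 0.23819558]
w 0.022316198267570104 [ 0.65861042 -0.09560058  0.01236804]
lifted w 0.022363007791938082 [ 0.07  0.32 -0.72] [-2.78  1.01 12.55]
[0.47188274 0.23761341 0.0700199 ]
True [0.47117503 0.23817574 0.01837511] [-0.24 -0.71  7.38] [-0.076  0.084 -0.067] 0.022426810119772767 20.7667
```

Contact came with the TCP 6 mm above its pick height, so the blade's underside is at about 12 mm, which is the head's top face. I'll release and look from directly above, which also gives a fresh measurement of the lower half.

```bash
cat > s7.py <<'E'
from fit import *
import pickle
pose=pickle.load(open("pose0.pkl","rb")); x,y,w=pose["lower"]; d=np.array([np.cos(w),np.sin(w)]); ax=np.array([x,y])+.117*d; q=down(w-np.pi/2)
bot.grip(.05)
bot.move_linear([*ax,.10],max_speed=.12)
m=np.array([x,y])+.05*d
bot.reach([*m,.24],q); bot.grip(.085); bot.dwell(.15)
im,c=snap("wrist"); pickle.dump((im,c),open("P.pkl","wb")); print(bot.get_time(),bot.get_tool_pos())
S=4; g=cv2.resize((255*(im/255.)**.7).astype(np.uint8),None,fx=S,fy=S,interpolation=cv2.INTER_CUBIC)
cs,_=cv2.findContours(render(c,"lower",x,y,w,(384*4,512*4)),cv2.RETR_EXTERNAL,cv2.CHAIN_APPROX_NONE); cv2.drawContours(g,cs,-1,(0,255,0),1)
for s,h in ((36,.031),(-36,.031),(117,.031),(117,.025)):
    u=proj(c,[[*(np.array([x,y])+d*s/1e3),h]])[0]*S+1.5; cv2.circle(g,tuple(np.round(u).astype(int)),2,(255,0,255),-1)
u=proj(c,[[*m,.02]])[0]*S; a,b=u.astype(int); g=cv2.rotate(g[b-480:b+320,a-220:a+220],cv2.ROTATE_90_CLOCKWISE); save(g,"P.png")
E
python3 s7.py
```

```text
23.2917 [0.45431247 0.17341841 0.23994339]
```

View pics/P.png

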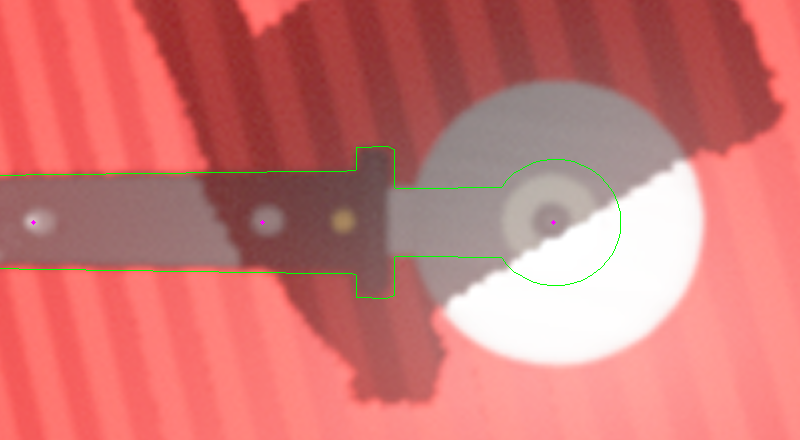

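The blade lies flat and concentric: its collar at (550,222) sits on the predicted pin (553,222), and the lower half's outline hasn't moved. Next is the upper half.

```bash
cat > s8.py <<'E'
from fit import *
import pickle
pose=pickle.load(open("pose0.pkl","rb")); x,y,w=pose["upper"]; X,Y,W=pose["lower"]
q=down(w-np.pi/2); Q=down(W-np.pi/2)
bot.grip(.052)
bot.reach([x,y,.07],q)
hit=bot.move_linear([x,y,.009],max_speed=.05,contact_N=5); print(hit,bot.get_tool_pos())
bot.grip(0); print("w",bot.get_width(),bot.get_tool_pos(),np.round(bot.get_force(),2))
bot.move_linear([x,y,.10],max_speed=.15); print("lift",bot.get_width(),np.round(bot.get_force(),2),np.round(bot.get_torque(),3))
bot.reach([X,Y,.10],Q); bot.move_linear([X,Y,.062],max_speed=.08); bot.dwell(.2)
print(bot.get_tool_pos(),[X,Y],bot.get_tcp_rot(),Q)
im,c=snap("wrist"); pickle.dump((im,c),open("H.pkl","wb")); print(bot.get_time())
t=np.array(bot.get_tool_pos()); d=np.array([np.cos(W),np.sin(W)])
z0=t[2]-.009+.003
for s,h in ((36,z0+.015),(36,z0),(36,.031),(36,.018),(70,z0+.015),(117,z0+.015),(117,.031)):
    print(s,round(h,3),proj(c,[[*(t[:2]+d*s/1e3 if h>=z0 else np.array([X,Y])+d*s/1e3),h]])[0].round(1))
save((255*(im/255.)**.7).astype(np.uint8),"H.png",1.5)
E
python3 s8.py
```

```text
False [ 0.47405972 -0.2661857   0.00931102]
w 0.02824657693505322 [ 0.47405533 -0.26613569  0.00957834] [-1.56  0.97  9.21]
lift 0.02799659765086279 [-0.84 -0.03 -1.25] [-0.008  0.008  0.01 ]
[0.44201986 0.12503901 0.06242896] [np.float64(0.4416954307839444), np.float64(0.12498054712322798)] [1.82736543e-04 7.91288434e-01 6.11442920e-01 3.68694763e-04] [0.         0.79129544 0.61143399 0.        ]
30.25
36 0.071 [252.2 189.7]
36 0.056 [252.2 181. ]
36 0.031 [251.8 169.6]
36 0.018 [251.8 164.8]
70 0.071 [252.3 111.2]
117 0.071 [252.3 -15.8]
117 0.031 [251.8  11.7]
```

View pics/H.png

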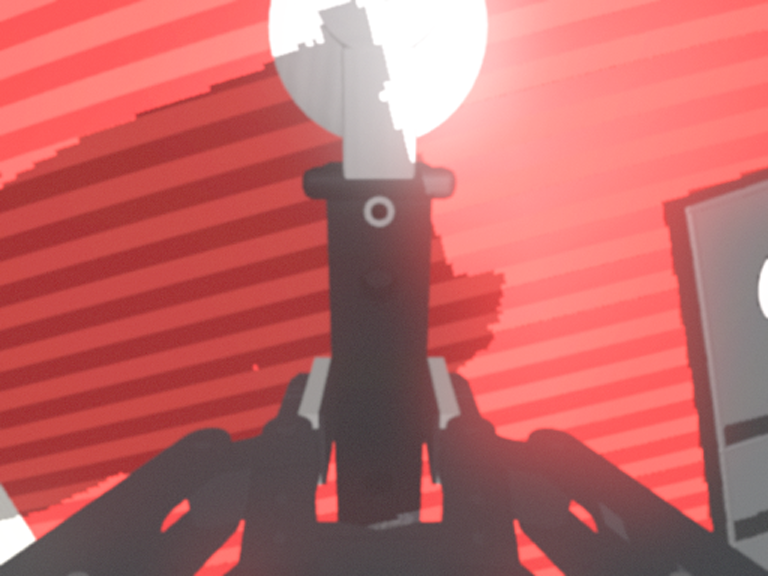

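The held half's hole is at (378,282), i.e. (252,188) unscaled, against a prediction of (252.2,189.7). The guard edge is at row 110 against 111, so the grasp is within about 1 mm and straight. I'll lower it now.

```bash
cat > s9.py <<'E'
from h import *
import pickle
X,Y,W=pickle.load(open("pose0.pkl","rb"))["lower"]
hit=bot.move_linear([X,Y,.0225],max_speed=.025,contact_N=6)
print(hit,bot.get_tool_pos(),np.round(bot.get_force(),2),np.round(bot.get_torque(),3),bot.get_width(),bot.get_time())
bot.dwell(.3); print(bot.get_tool_pos(),np.round(bot.get_force(),2))
E
python3 s9.py
```

```text
True [0.44163553 0.12495559 0.0245701 ] [-0.24 -0.22  9.3 ] [-0.033  0.113  0.018] 0.028082040752535092 31.6167
[0.44168489 0.12497724 0.02456413] [-2.21 -0.47 10.89]
```

Contact came at TCP z = 0.0246, exactly 15 mm above the pick height, so the seam is flush. The force reads about 10.9 N. One last look and a check that the force holds steady before handing in.

```bash
python3 - <<'E'
from h import *
bot.dwell(.7)
print(bot.get_tool_pos(),np.round(bot.get_force(),2),np.abs(bot.get_qd()).max(),bot.get_width())
a,_=snap("wrist"); b,c=snap("scene"); u,v=proj(c,[[.45,.16,.02]])[0].astype(int)
cr=cv2.resize(b[v-60:v+60,u-60:u+60],(384,384),interpolation=cv2.INTER_CUBIC)
save((255*(np.hstack([a[:,100:400],cr])/255.)**.7).astype(np.uint8),"F.png",1.15); print(bot.get_time(),np.round(bot.get_force(),2))
E
```

```text
[0.44166023 0.12497804 0.02455586] [-1.1  -0.86 10.21] 0.0030905401209792645 0.028047300903255353
32.7167 [-1.56  0.19 10.22]
```

View pics/F.png

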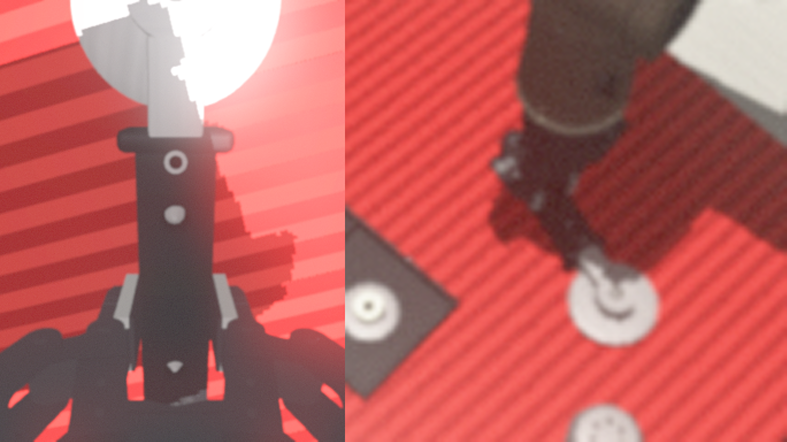

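The dowels show in both holes at (175,214) and (175,366). The ring sits over the blade at (615,293) in the scene crop, and the force holds steady at about 10.2 N. Handing in.

```bash
python3 -c "
from rig import bot,job
job.close_job(); print(bot.get_force(),bot.get_tool_pos(),bot.get_time())"
```

```text
the job is handed in; nothing more can be done
the job is handed in; nothing more can be done
```

The pizza wheel is back together, and I handed the job in at about 32.7 s with the gripper still holding the upper half and pressing down. No verdict was reported.

**What I did:** I centred the large blade by squeezing its collar along two axes, then set it on the axle pin. I then gripped the upper half at its middle and lowered it over the dowels until contact.

**Last checks:**
- **Blade:** the picture taken after I let it go showed it flat and within about 1 mm of the pin. The lower half had not moved.
- **Seam:** contact came 15.0 mm above the height where I picked up the upper half, which is exactly flush. The dowels showed in both holes, and the ring sat over the blade.
- **Push:** the wrist read a steady 10.2 N with the arm at rest. That makes about 14 N on the mat by my estimate, counting the weights. The grip was stable.

**What disagreed:**
- **Grip width:** the finger width read 22–23 mm on the 26 mm collar and 28 mm on the 30 mm handle. Nothing slipped in either case.
- **Missed contact:** the first descent to the blade did not register contact with the disc as I expected, because the half-open fingertips sit further back. It caused no problem.

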